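# Set the code on the blue lock box

## Robot

A 6-joint arm with a two-finger parallel gripper is mounted at the origin on the work surface. World frame = base frame: x ahead of the robot, y to its left, z up, the work surface at z = 0. Lengths are in mm, angles in rad, forces in N, time in s.
With the tool pointing down it reaches from about 300 to 775 mm from the base axis. Payload 14.6 kg.
Tool frame: the origin (TCP) lies between the finger pads; the fingertips stand ctrl.finger_overhang ahead of it and the grasp point (between the pads) is the TCP (ctrl.finger_overhang is the distance from the TCP to the fingertips, in mm); z points along the fingers, y is the direction in which the jaws open and shut (so a half turn about z gives the same grasp; the last joint's range is limited). The gripper opens to 85 mm and grips with 20 to 120 N. Pads are 22 mm wide; open, the fingers measure 114 mm over their backs; the gripper's body (76 mm by 85 mm) begins 54 mm behind the grasp point. The pads swing forward as they close: fully open they stand 13 mm farther back than shut.
Start: joints at [1.095, 0.3, 1.521, -0, 1.321, -0.067], TCP at [218.626, 504.67, 214.981] pointing down, gripper open.
Joint ranges: [-3.03, 3.03], [-0.79, 2.21], [0.23, 2.52], [-1.04, 4.18], [0, 3.07], [-2.55, 2.55]. Speed limits (rad/s): [2.22, 2.22, 2.57, 3.14, 3.14, 3.14].

## Interface

Orientations are given as a unit quaternion [w, x, y, z].
In Python, from bench import ctrl gives the robot as it stands.
- The arm moves only by the tool send_rows, never from a script. Its argument "commands" is a list of rows, each a list of 3 entries, a list of its own where there are three numbers: the opening, from 0 (shut) to 1 (fully open), then the shift along the tool's x, y, z in cm, then the turn, a rotation vector about the tool's x, y, z in degrees. In form: [[grip, [x, y, z], [wx, wy, wz]], ...]. A call has 1 to 20 rows; each row shifts and turns the pose as measured when the row begins, along the tool's axes as they then stand; what a row does not reach is not made up. A row lasts 1/10 s, in which the tool goes at most 50 mm and 8.59 degrees, less where a joint would pass 70% of its speed; a pose out of reach is approached as far as the arm can. A call with a gripper value outside its range is refused whole. The fingers move at their own pace and stop on an object; the grip force is fixed at half the most. Time passes only in rows, so rows that do not move let the fingers close. It gives the time, the measured TCP pose, the force and the opening at its end, in the units of the state.
- ctrl.get_state(): the state, without advancing time (a new reading comes with each control period).
- ctrl.camera(name): name is "scene" or "top"; returns a dict with "pixels" (384x512x3 uint8, blue, green, red), "camera_matrix" (3x3 intrinsics, pixels), "R" (3x3) and "t" (3): a world point X has camera coordinates R X + t. Camera axes: x right, y down, z forward; pixel columns grow to the right and rows downward; lengths in mm; the calibration is good to about 2 mm. A picture is of the moment at which its call begins. There is no depth.
- ctrl.close_job(): hands the job in, once; it reports no verdict.
The state is a dict: "clock": time; "joint_pos": joint angles; "dq": joint speeds; "joint_torque": joint torques, N m; "ee_pos": TCP position; "eef_rot": TCP orientation; "ft_force": force on the tool from outside, world axes, zero at the start; "torque": the same for the moment, N m; "grip_width": finger opening in mm.
Only numpy, scipy, OpenCV 4.12 (cv2) and the standard library are available. Lean on these libraries where they do the work, as an engineer would, in place of code of your own. Each camera call takes 0.05 s, during which the arm holds its last target.

## Task

The blue lock box on the workshop bench is locked with a two-dial code. Turn the brass dial until its white pointer stands on the yellow mark, and only then turn the black dial until its white pointer stands on the red mark, leaving the brass one on yellow, and let go. The green box has dials just like these: do not touch it.

Things in the scene. Friction and masses are not known exactly. Their poses are not given: they have to be found in the camera images.
- brass_dial (a joint): Blue box's brass dial: brass disc with an upright dark grip bar, its white half the pointer. Rad, positive anticlockwise from above, stops at -1.9 and 1.9, friction about 0.05 N m, no spring or clicks, stays where left. Value = pointer direction from the box's +x (hinge side). Marks on the white plate round it: black +1.571, yellow +0.785, green 0, red -0.785, blue -1.571. Starts between -0.65 and 0.3.
- black_dial (a joint): Blue box's black dial: black disc with an upright dark grip bar, its white half the pointer. Rad, positive anticlockwise from above, stops at -1.9 and 1.9, friction about 0.05 N m, no spring or clicks, stays where left. Value = pointer direction from the box's +x (hinge side). Marks on the white plate round it: black +1.571, yellow +0.785, green 0, red -0.785, blue -1.571. Starts between -0.3 and 0.65.
- brass_dial_grip (a point): Grip point of the brass dial: on its turning axis, 124 mm above the bench. It turns with the dial: z up, x along the grip bar to its pointer end. Bar 54 mm long (x), 14 mm thick (y), its top 10 mm above this point, its foot 24 mm below, on the 64 mm disc. The box's other dial is 130 mm away; nothing else rises near them.
- black_dial_grip (a point): Grip point of the black dial: on its turning axis, 124 mm above the bench. It turns with the dial: z up, x along the grip bar to its pointer end. Bar 54 mm long (x), 14 mm thick (y), its top 10 mm above this point, its foot 24 mm below, on the 64 mm disc. The box's other dial is 130 mm away; nothing else rises near them.
- blue_box: The blue-painted steel lock box, 220 x 260 x 90 mm (x, y, z; hinges on its +x side, hasp on -x), fixed to the bench; origin at the centre of its underside. The two dials sit on its flat lid at x = -15 mm, y = +65 mm (brass) and -65 mm (black). A loose 4 mm steel rule lies on the lid along the hinge edge.
- green_box: The bystander: a green-painted steel lock box, 220 x 260 x 90 mm (x, y, z; hinges on its +x side, hasp on -x), fixed to the bench; origin at the centre of its underside. Same dials and marks, a loose file on its lid; must not be touched. Its dials stand up to 134 mm above the bench.

How it is judged:
By the outcome, as a careful person would: the job done as asked, in the order asked, and still so for the second after the job is handed in, with the robot touching nothing.
It also fails if it takes over 42 s, if anything falls off the work surface, if the arm or the gripper's body presses on something with over 40 N, if the wrist force passes 120 N, or if a joint passes its speed limit or range.

## Working session

There is one attempt and no reset: what is moved stays moved. The work goes in short steps, Python scripts to look and compute and a tool call to move; the robot and the scene stay as the last step left them, time stands still between calls to the robot, and variables do not carry over. Pictures are saved under pics/ and viewed, and the job is handed in when it is done.

Besides the shell and the picture viewer there is one more tool, called as name(argument=value, ...), one argument or row to a line, values as JSON. send_rows: Moves the arm, as the interface text tells. Its arguments: {"type":"object","properties":{"commands":{"type":"array"}},"required":["commands"]}

```bash
mkdir -p pics; cat > h.py <<'E'
import numpy as np,cv2
from bench import ctrl
def ray(c,u,v,z):
    K=np.array(c["camera_matrix"]);R=np.array(c["R"]);t=np.array(c["t"])
    d=R.T@np.linalg.solve(K,[u,v,1]);o=-R.T@t
    return o+d*(z-o[2])/d[2]
def proj(c,X):
    p=np.array(c["camera_matrix"])@(np.array(c["R"])@np.array(X,float)+np.array(c["t"]));return p[:2]/p[2]
E
python3 - <<'E'
from h import *
s=ctrl.get_state();print(s,ctrl.finger_overhang)
for n in("scene","top"):
    c=ctrl.camera(n);cv2.imwrite(f"pics/{n}0.png",c["pixels"]);np.save(f"{n}.npy",c,allow_pickle=True)
    print(n,-np.array(c["R"]).T@c["t"],np.array(c["R"]).round(2).tolist())
E
```

```text
{'clock': 0.0, 'joint_pos': array([ 1.09543667e+00,  3.00479417e-01,  1.52159152e+00,  1.67405371e-05,
        1.32070753e+00, -6.66006574e-02]), 'dq': array([-2.53897274e-03, -3.94134418e-05, -1.75499431e-04, -1.04909319e-05,
       -2.27766368e-03, -8.52758080e-04]), 'joint_torque': array([-2.72990073e-03, -5.43491578e+01, -3.61783183e+01, -1.75891741e-04,
        4.10337860e-03,  1.07891671e-05]), 'ee_pos': array([218.48969454, 504.45845785, 214.41235045]), 'eef_rot': array([-1.66519411e-04,  2.02961611e-01,  9.79186516e-01, -5.69099702e-04]), 'ft_force': array([-0.683004  , -0.76895912,  0.50201878]), 'torque': array([ 0.01403874, -0.02984487, -0.04934618]), 'grip_width': 85.68046121681876} 19.0
scene [765.12581166 315.78130692 745.88767766] [[-0.78, 0.62, -0.01], [0.53, 0.66, -0.54], [-0.33, -0.43, -0.84]]
top [385.05075368  -6.22149032 868.30430129] [[-0.01, -1.0, -0.01], [-0.98, 0.02, -0.18], [0.18, 0.01, -0.98]]
```

View pics/scene0.png

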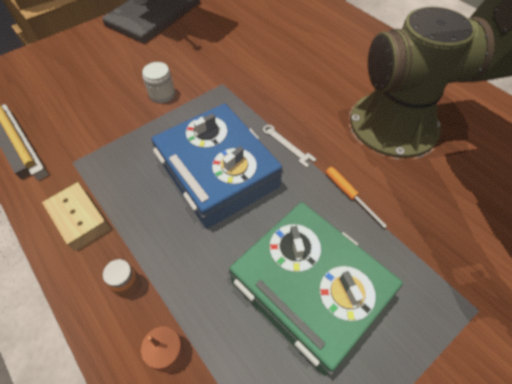

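View pics/top0.png

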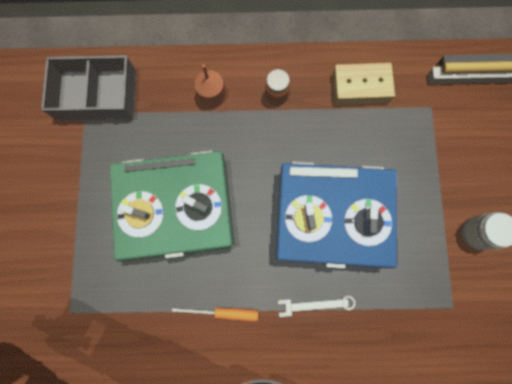

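```bash
python3 - <<'E'
from h import *
c=np.load("top.npy",allow_pickle=True).item();p=c["pixels"]
z=cv2.resize(p[150:280,265:410],None,fx=5.5,fy=4.5,interpolation=cv2.INTER_CUBIC)
z=cv2.resize(p[150:280,265:410],None,fx=4.5,fy=4.5,interpolation=cv2.INTER_CUBIC);cv2.imwrite("pics/tz.png",z)
d=np.load("scene.npy",allow_pickle=True).item();q=d["pixels"]
cv2.imwrite("pics/sz.png",cv2.resize(q[95:230,145:290],None,fx=4.4,fy=4.4,interpolation=cv2.INTER_CUBIC))
h=cv2.cvtColor(p,cv2.COLOR_BGR2HSV)
m=cv2.inRange(h,(100,120,40),(125,255,255));m[:,:265]=0;m[:,410:]=0
cs,_=cv2.findContours(m,cv2.RETR_EXTERNAL,cv2.CHAIN_APPROX_NONE);k=max(cs,key=cv2.contourArea)
print(cv2.boundingRect(k),cv2.approxPolyDP(cv2.convexHull(k),5,True)[:,0].tolist())
w=cv2.inRange(h,(0,0,150),(180,60,255))
cs,_=cv2.findContours(w,cv2.RETR_EXTERNAL,cv2.CHAIN_APPROX_NONE)
for k in cs:
    if cv2.contourArea(cv2.convexHull(k))>60:
        print(cv2.boundingRect(k),cv2.minAreaRect(k), cv2.fitEllipse(cv2.convexHull(k)) )
E
```

```text
(277, 164, 119, 103) [[283, 165], [394, 171], [395, 265], [278, 258]]
(172, 308, 42, 7) ((192.47125244140625, 310.9314270019531), (41.24177932739258, 3.7915830612182617), 3.814074993133545) ((192.7365264892578, 311.0089111328125), (4.657597541809082, 48.1911735534668), 94.34891510009766)
(278, 295, 78, 22) ((316.7153625488281, 305.6065979003906), (17.565738677978516, 76.98233032226562), 86.58341979980469) ((314.3817443847656, 304.9216003417969), (27.09173011779785, 83.153564453125), 86.03141784667969)
(327, 263, 18, 5) ((335.5, 265.0), (4.0, 17.0), 90.0) ((335.4434509277344, 265.1144104003906), (4.349030017852783, 23.644107818603516), 93.15538787841797)
(165, 252, 18, 6) ((173.50770568847656, 254.5615692138672), (3.969111204147339, 17.240825653076172), 82.87498474121094) ((173.84104919433594, 254.53929138183594), (4.577226638793945, 19.02116584777832), 82.79698181152344)
(485, 212, 27, 35) ((498.0, 229.0), (34.0, 26.0), 90.0) ((501.70391845703125, 229.23431396484375), (32.08879089355469, 36.902217864990234), 137.72706604003906)
(116, 200, 18, 17) ((123.02940368652344, 210.88235473632
[... 1416 characters left out ...]
95703125), (19.28411102294922, 29.695720672607422), 5.194429397583008) ((74.11492156982422, 92.61787414550781), (22.13852310180664, 34.24431228637695), 7.579029560089111)
(100, 76, 24, 31) ((111.24615478515625, 91.0692367553711), (21.91065788269043, 30.9522705078125), 3.1798300743103027) ((111.45510864257812, 92.53350067138672), (24.6662654876709, 42.674041748046875), 4.135293960571289)
(267, 69, 23, 21) ((278.0, 79.0), (20.0, 22.0), 90.0) ((277.69293212890625, 79.28559875488281), (20.738492965698242, 22.726367950439453), 91.23542785644531)
(433, 67, 79, 11) ((472.0, 72.0), (10.0, 78.0), 90.0) ((471.90216064453125, 71.1570053100586), (14.655625343322754, 92.9739761352539), 89.19519805908203)
```

View pics/tz.png

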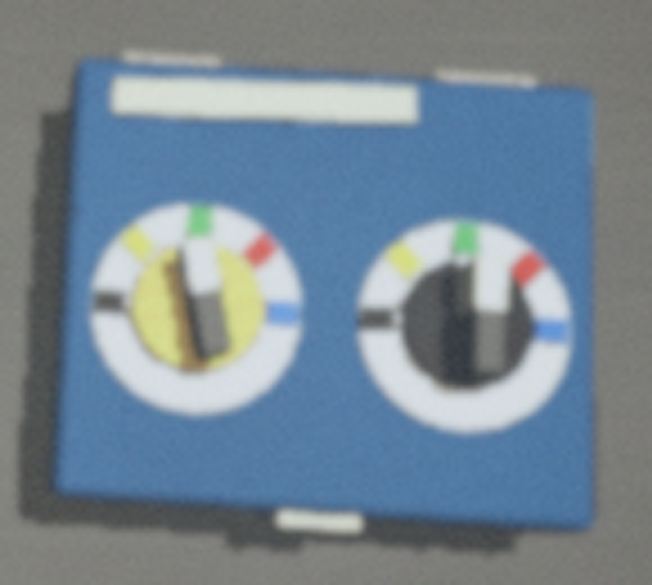

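View pics/sz.png

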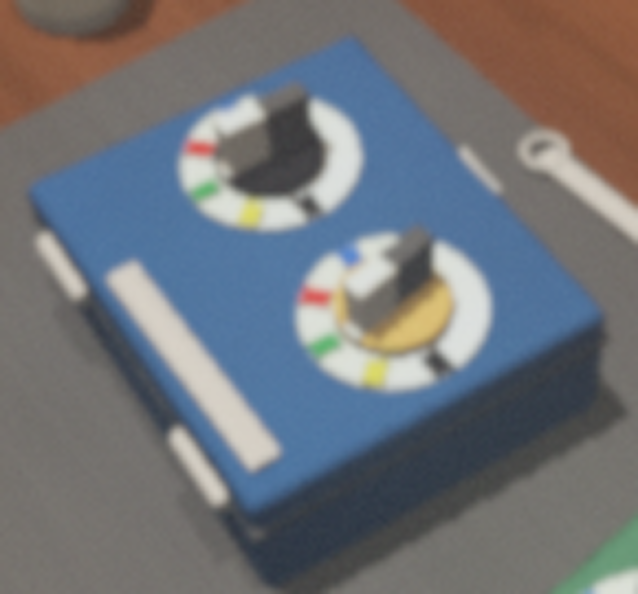

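```bash
python3 - <<'E'
from h import *
c=np.load("top.npy",allow_pickle=True).item();d=np.load("scene.npy",allow_pickle=True).item()
T=lambda u,v,z:ray(c,265+u/4.5-.4,150+v/4.5-.4,z)
S=lambda u,v,z:ray(d,145+u/4.4-.4,95+v/4.4-.4,z)
pb=ray(c,308.1,218.1,91);pk=ray(c,367.6,222,91)
print("plates top",pb,pk,np.linalg.norm(pb-pk))
print("scene",S(394,311,91),S(271,160,91))
v=(pb-pk)[:2];yaw=np.arctan2(v[1],v[0])-np.pi/2;print("yaw",yaw)
# box corners top lid
for n,uv in dict(tl=(80,60),tr=(595,92),br=(590,528),bl=(57,492)).items():print(n,T(*uv,90).round(1))
a=lambda A,B:np.arctan2(*(B-A)[1::-1])-yaw
for n,g in dict(brass=((201,265),(209,325)),black=((490,283),(490,343))).items():
    W=T(*g[0],134);G=T(*g[1],134);print(n,"angle",a(G,W),"mid",(W+G)/2)
# marks
for nm,ctr,ms in(("brass",pb,((108,301),(136,242),(201,220),(262,250),(284,314))),("black",pk,((376,318),(405,259),(466,239),(527,268),(551,331)))):
    print(nm,[round(float(a(ctr,T(*m,91))),3) for m in ms])
E
```

```text
plates top [ 484.83639631 -109.99975355   91.        ] [ 474.28640612 -239.36273619   91.        ] 129.7924634579051
scene [ 485.53079792 -107.57479509   91.        ] [ 474.93243811 -237.63960095   91.        ]
yaw -0.08137330860482028
tl [611.5 -57.   90. ]
tr [ 590.5 -313.    90. ]
br [ 377.1 -292.8   90. ]
bl [397.4 -40.3  90. ]
brass angle 0.172586532062262 mid [ 485.45129512 -108.75343173  134.        ]
black angle 0.009579187257069119 mid [ 475.11592741 -238.98823138  134.        ]
brass [1.554, 0.782, -0.017, -0.789, -1.57]
black [1.547, 0.749, -0.016, -0.785, -1.565]
```

send_rows(
  commands=[
    [1,[-3,-2.8,0],[0,0,0]],
    [1,[-3,-2.8,0],[0,0,0]],
    [1,[-3,-2.8,0],[0,0,0]],
    [1,[-3,-2.8,0],[0,0,0]],
    [1,[-3,-2.8,0],[0,0,0]],
    [1,[-3,-2.8,0],[0,0,0]],
    [1,[-3,-2.8,0],[0,0,0]],
    [1,[-3,-2.8,0],[0,0,0]],
    [1,[-3,-2.8,0],[0,0,0]],
    [1,[-3,-2.8,0],[0,0,0]],
  ],
)

```text
clock: 1.1
ee_pos: [384.7, 116.7, 212.2]
eef_rot: [-0.001, 0.199, 0.98, -0.002]
ft_force: [0.4, 1.1, -1.1]
grip_width: 85.4
```

```bash
cat >> h.py <<'E'
from scipy.spatial.transform import Rotation as Ro
BR=(485.2,-109.0);BK=(474.7,-238.6)
def todo(xy,z,deg):
    s=ctrl.get_state();w,*v=s["eef_rot"];R=Ro.from_quat([*v,w]);M=R.as_matrix()
    h=np.radians(deg);G=np.array([[np.cos(h),np.sin(h),0],[np.sin(h),-np.cos(h),0],[0,0,-1]])
    p=np.array(s["ee_pos"])
    print("t",round(s["clock"],2),"pos",p.round(1),"head",np.degrees(np.arctan2(M[1,0],M[0,0])).round(2),"q",np.round(s["joint_pos"],2),"w",round(s["grip_width"],1),"F",np.round(s["ft_force"],1),"T",np.round(s["torque"],2))
    print("shift cm",(M.T@(np.array([*xy,z])-p)/10).round(2),"turn deg",np.degrees(Ro.from_matrix(M.T@G).as_rotvec()).round(2))
E
python3 -c "
from h import *
todo(BR,190,5.2)"
```

```text
t 1.1 pos [384.7 116.7 212.2] head 157.02 q [ 0.21 -0.03  1.9  -0.    1.27 -0.96] w 85.4 F [ 0.4  1.1 -1.1] T [-0.01 -0.06  0.01]
shift cm [-18.07 -16.84   2.28] turn deg [ -0.21   0.35 151.82]
```

send_rows(
  commands=[
    [1,[-3,-2.8,0],[0,0,0]],
    [1,[-3,-2.8,0],[0,0,0]],
    [1,[-3,-2.8,0],[0,0,0]],
    [1,[-3,-2.8,0],[0,0,0]],
    [1,[-3,-2.8,0],[0,0,0]],
    [1,[-3,-2.8,0],[0,0,0]],
    [1,[0,0,0],[0,0,8.5]],
    [1,[0,0,0],[0,0,8.5]],
    [1,[0,0,0],[0,0,8.5]],
    [1,[0,0,0],[0,0,8.5]],
    [1,[0,0,0],[0,0,8.5]],
    [1,[0,0,0],[0,0,8.5]],
    [1,[0,0,0],[0,0,8.5]],
    [1,[0,0,0],[0,0,8.5]],
    [1,[0,0,0],[0,0,8.5]],
    [1,[0,0,0],[0,0,8.5]],
    [1,[0,0,0],[0,0,8.5]],
    [1,[0,0,0],[0,0,8.5]],
    [1,[0,0,0],[0,0,8.5]],
    [1,[0,0,0],[0,0,8.5]],
  ],
)

```text
clock: 3.1
ee_pos: [485.1, -124.1, 206.8]
eef_rot: [-0.002, 0.95, 0.312, -0.007]
ft_force: [-0.5, 0.3, 0.4]
grip_width: 85.4
```

```bash
python3 -c "
from h import *
todo(BR,190,5.2)"
```

```text
t 3.1 pos [ 485.1 -124.1  206.8] head 36.38 q [-0.32  0.21  1.66 -0.01  1.29  0.62] w 85.4 F [-0.5  0.3  0.4] T [-0.02 -0.03  0.01]
shift cm [ 0.92 -1.2   1.68] turn deg [-0.25  0.78 31.18]
```

send_rows(
  commands=[
    [1,[0,0,0],[0,0,8]],
    [1,[0,0,0],[0,0,8]],
    [1,[0,0,0],[0,0,8]],
    [1,[0,0,0],[0,0.8,7]],
    [1,[0,0,0],[0,0,0]],
  ],
)

```text
clock: 3.6
ee_pos: [484.4, -123.8, 205.3]
eef_rot: [-0.001, 0.999, 0.034, -0.001]
ft_force: [-0.3, 0.5, -0.1]
grip_width: 85.3
```

```bash
python3 -c "
from h import *
todo(BR,170,5.2)"
```

```text
t 3.6 pos [ 484.4 -123.8  205.3] head 3.88 q [-0.32  0.2   1.67  0.    1.28  1.18] w 85.3 F [-0.3  0.5 -0.1] T [ 0.05  0.01 -0.02]
shift cm [ 0.19 -1.46  3.53] turn deg [-0.15  0.16 -1.32]
```

send_rows(
  commands=[
    [0.8,[0.1,-0.7,0.5],[0,0,-1.3]],
    [0.8,[0.1,-0.7,1],[0,0,0]],
    [0.8,[0,0,1],[0,0,0]],
    [0.8,[0,0,1],[0,0,0]],
    [0.8,[0,0,0],[0,0,0]],
  ],
)

```text
clock: 4.1
ee_pos: [484.5, -107.7, 166.0]
eef_rot: [-0.002, 0.999, 0.052, -0.003]
ft_force: [0.5, 0.7, 0.8]
grip_width: 68.4
```

```bash
python3 - <<'E'
from h import *
todo(BR,125.5,5.2)
for n in("scene","top"):
    c=ctrl.camera(n);p=c["pixels"]
    q=p[95:230,145:290] if n=="scene" else p[150:280,265:410]
    cv2.imwrite(f"pics/{n}1.png",cv2.resize(q,None,fx=4,fy=4,interpolation=cv2.INTER_CUBIC))
E
```

```text
t 4.1 pos [ 484.5 -107.7  166. ] head 5.94 q [-0.29  0.23  1.73  0.    1.19  1.17] w 68.4 F [0.5 0.7 0.8] T [0.03 0.06 0.08]
shift cm [0.08 0.15 4.05] turn deg [-0.2   0.33  0.74]
```

View pics/scene1.png

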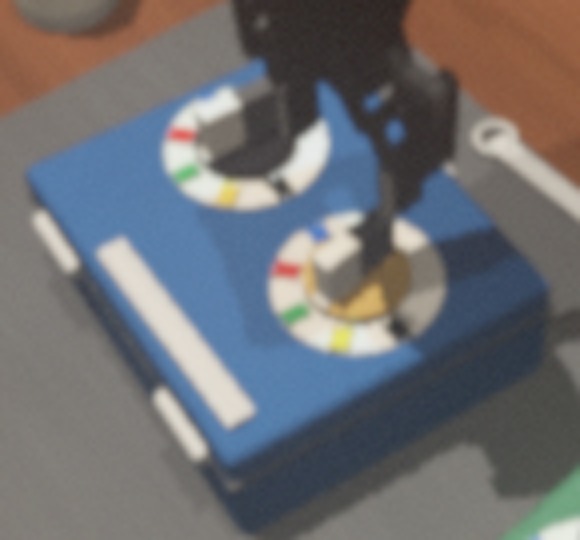

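View pics/top1.png

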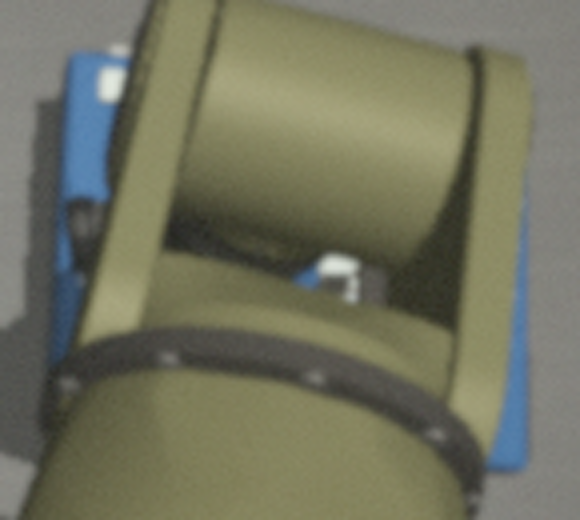

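The scene view shows the open fingers above and either side of the brass bar (crop ~345,250); the top view is blocked by the wrist. I'll go down.

send_rows(
  commands=[
    [0.8,[0.05,0.1,1],[0,0.2,0.7]],
    [0.8,[0,0.05,1],[0,0,0]],
    [0.8,[0,0,1],[0,0,0]],
    [0.8,[0,0,0.7],[0,0,0]],
    [0.8,[0,0,0],[0,0,0]],
  ],
)

```text
clock: 4.7
ee_pos: [485.9, -110.0, 127.5]
eef_rot: [-0.001, 0.999, 0.045, 0.0]
ft_force: [0.6, -0.3, -0.7]
grip_width: 68.2
```

```bash
python3 -c "
from h import *
todo(BR,125.5,5.2)"
```

```text
t 4.7 pos [ 485.9 -110.   127.5] head 5.12 q [-0.3   0.28  1.76  0.    1.1   1.18] w 68.2 F [ 0.6 -0.3 -0.7] T [-0.01  0.01  0.03]
shift cm [-0.06 -0.1   0.2 ] turn deg [-0.14 -0.03 -0.08]
```

send_rows(
  commands=[
    [0.4,[-0.05,-0.1,0.1],[0,0,0]],
    [0.3,[0,0,0],[0,0,0]],
    [0.2,[0,0,0],[0,0,0]],
    [0,[0,0,0],[0,0,0]],
    [0,[0,0,0],[0,0,0]],
    [0,[0,0,0],[0,0,0]],
    [0,[0,0,0],[0,0,0]],
  ],
)

```text
clock: 5.4
ee_pos: [485.8, -109.0, 127.4]
eef_rot: [-0.001, 0.999, 0.045, 0.001]
ft_force: [-0.2, -0.2, 0.1]
grip_width: 0.3
```

```bash
python3 -c "
from h import *
todo(BR,125.5,40.3)"
```

```text
t 5.4 pos [ 485.8 -109.   127.4] head 5.13 q [-0.3   0.28  1.77  0.    1.1   1.18] w 0.3 F [-0.2 -0.2  0.1] T [-0.02  0.01  0.01]
shift cm [-0.06 -0.01  0.19] turn deg [ -0.05  -0.16 -35.17]
```

```bash
python3 - <<'E'
from h import *
c=ctrl.camera("scene");p=c["pixels"]
cv2.imwrite("pics/scene2.png",cv2.resize(p[50:230,145:320],None,fx=3.3,fy=3.3,interpolation=cv2.INTER_CUBIC))
print([(proj(c,(*BR,z))-[145,50])*3.3 for z in(100,124,134)])
E
```

```text
[array([292.70929085, 371.05974612]), array([290.96952146, 349.28764573]), array([290.21831833, 339.88681926])]
```

View pics/scene2.png

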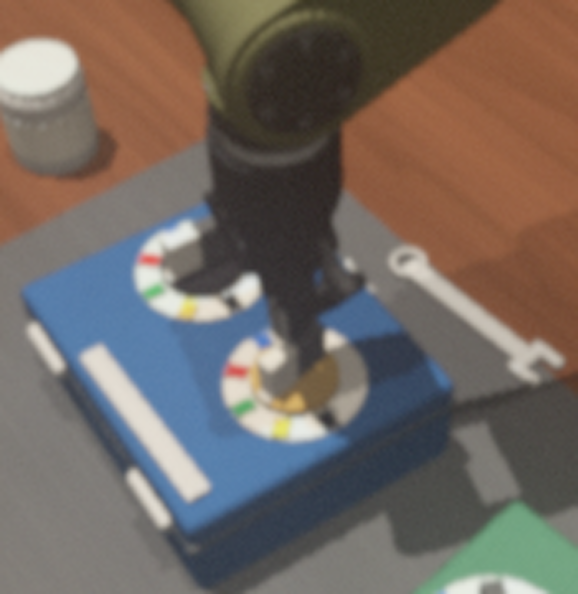

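```bash
python3 - <<'E'
from h import *
a=[]
for i in range(4):
    c=ctrl.camera("scene");a.append(c["pixels"].astype(float))
p=np.mean(a,0).astype(np.uint8)
q=cv2.resize(p[125:190,205:265],None,fx=9,fy=9,interpolation=cv2.INTER_CUBIC)
cv2.imwrite("pics/scene3.png",cv2.convertScaleAbs(q,alpha=1.6,beta=20))
f=lambda X:((proj(c,X)-[205,125])*9).round()
s=ctrl.get_state();print(s["grip_width"],s["clock"],f(s["ee_pos"]),f(s["ee_pos"]-[0,0,19]))
h=np.radians(5.1);x=np.array([np.cos(h),np.sin(h),0]);y=np.array([-x[1],x[0],0]);B=np.array([*BR,134])
for i in(-27,27):
  for j in(-7,7):print(i,j,f(B+i*x+j*y))
E
```

```text
-0.11372625941651691 5.65 [251. 270.] [255. 318.]
-27 -7 [313. 179.]
-27 7 [350. 209.]
27 -7 [151. 295.]
27 7 [188. 328.]
```

View pics/scene3.png

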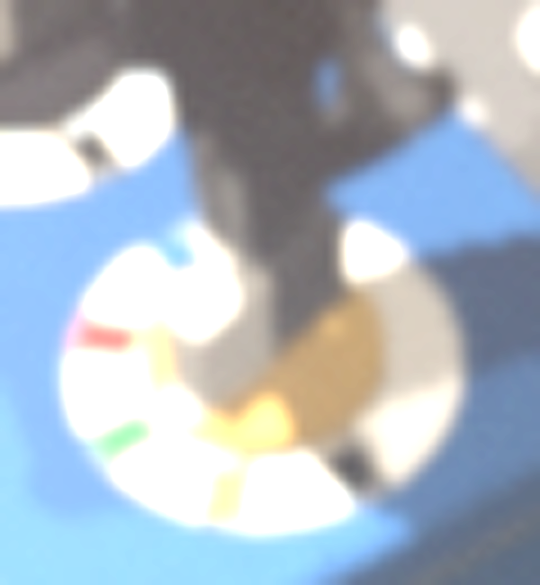

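The fingers straddle the bar (near finger at ~305,270, far at ~225,200), although the width reads 0, so I don't trust that reading. I'll make a small test turn.

send_rows(
  commands=[
    [0,[0,0,0],[0,0,-4]],
    [0,[0,0,0],[0,0,-4]],
    [0,[0,0,0],[0,0,-4]],
    [0,[0,0,0],[0,0,0]],
  ],
)

```text
clock: 6.05
ee_pos: [485.7, -109.0, 127.3]
eef_rot: [-0.001, 0.988, 0.152, 0.001]
ft_force: [0.2, 0.3, -0.1]
grip_width: 0.0
```

```bash
python3 - <<'E'
from h import *
todo(BR,125.5,40.3)
a=[]
for i in range(2):
    c=ctrl.camera("scene");a.append(c["pixels"].astype(float))
p=np.mean(a,0).astype(np.uint8)
q=cv2.resize(p[125:190,205:265],None,fx=9,fy=9,interpolation=cv2.INTER_CUBIC)
cv2.imwrite("pics/scene4.png",q)
E
```

```text
t 6.05 pos [ 485.7 -109.   127.3] head 17.54 q [-0.3   0.28  1.77  0.    1.1   0.97] w 0.0 F [ 0.2  0.3 -0.1] T [0.03 0.05 0.02]
shift cm [-0.05 -0.02  0.18] turn deg [ -0.05  -0.14 -22.76]
```

View pics/scene4.png

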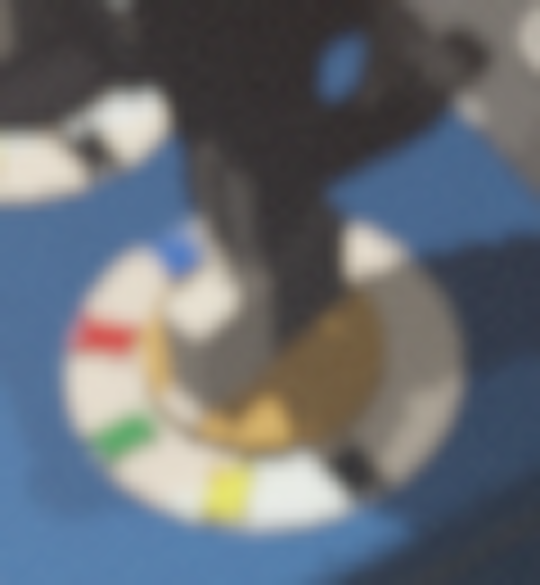

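```bash
python3 - <<'E'
from h import *
a=cv2.imread("pics/scene2.png");c=ctrl.camera("scene");p=c["pixels"]
b=cv2.resize(p[50:230,145:320],None,fx=3.3,fy=3.3,interpolation=cv2.INTER_CUBIC)
cv2.imwrite("pics/scene5.png",b)
d=cv2.absdiff(a,b);print(d.max(),(d.max(2)>40).sum());cv2.imwrite("pics/diff5.png",np.clip(d.astype(int)*4,0,255).astype(np.uint8))
cv2.imwrite("pics/d5.png",np.hstack([cv2.resize(x,(390,401)) for x in(b,np.clip(d.astype(int)*4,0,255).astype(np.uint8))]))
E
```

```text
111 1561
```

View pics/d5.png

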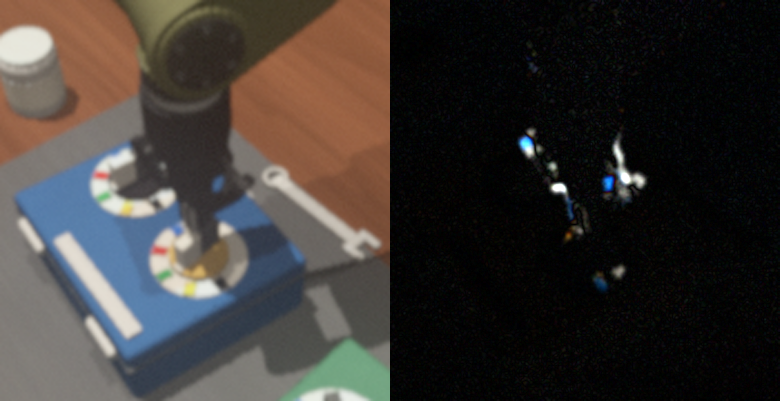

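```bash
python3 - <<'E'
from h import *
d=np.load("scene.npy",allow_pickle=True).item();q=d["pixels"]
c=ctrl.camera("scene");p=c["pixels"];o=[]
for im in(q,p):
    z=cv2.resize(im[130:190,205:262],None,fx=7,fy=7,interpolation=cv2.INTER_CUBIC)
    for k in range(0,420,35):cv2.line(z,(0,k),(399,k),(0,0,255) if k%70==0 else (0,120,0),1);cv2.line(z,(k,0),(k,419),(0,0,255) if k%70==0 else (0,120,0),1)
    o.append(z)
cv2.imwrite("pics/cmp6.png",np.hstack(o))
print(ctrl.get_state()["joint_torque"].round(2))
E
```

```text
[-0.000e+00 -4.932e+01 -3.244e+01  1.000e-02 -0.000e+00  0.000e+00]
```

View pics/cmp6.png

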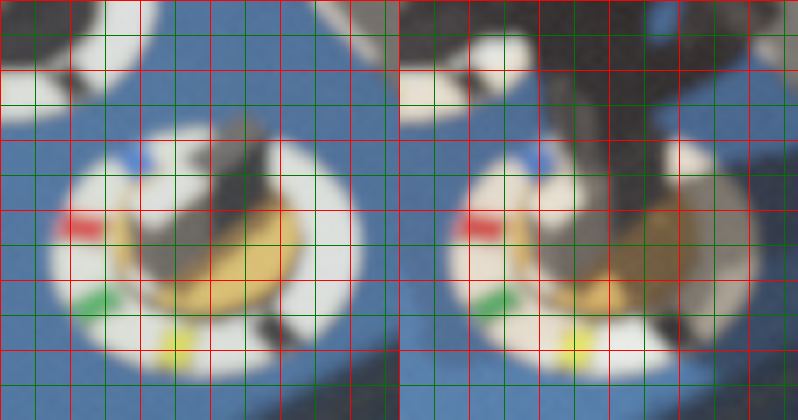

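```bash
python3 - <<'E'
from h import *
c=ctrl.camera("scene")
for z in(100,108,120,136,145,160):print(z,ray(c,239.3,162.1,z).round(1),ray(c,235.5,162.,z).round(1))
import numpy as np
print(ctrl.get_state()["ee_pos"],[m for m in dir(ctrl) if m[0]!="_"])
E
```

```text
100 [ 474.5 -101.7  100. ] [ 481.2 -107.4  100. ]
108 [478.1 -96.5 108. ] [ 484.7 -102.2  108. ]
120 [483.5 -88.7 120. ] [490.  -94.3 120. ]
136 [490.7 -78.4 136. ] [497.  -83.8 136. ]
145 [494.8 -72.6 145. ] [501.  -77.9 145. ]
160 [501.5 -62.9 160. ] [507.6 -68.1 160. ]
[ 485.74676342 -109.0027305   127.27654933] ['IKError', 'camera', 'close_job', 'finger_overhang', 'get_state']
```

The dial did not move and the fingers shut completely, so they are not on the bar. I'll open and look at the fingertips.

send_rows(
  commands=[
    [0.8,[0,0,0],[0,0,4]],
    [0.8,[0,0,0],[0,0,4]],
    [0.8,[0,0,0],[0,0,4]],
    [0.8,[0,0,0],[0,0,0]],
    [0.8,[0,0,0],[0,0,0]],
  ],
)

```text
clock: 6.8
ee_pos: [485.7, -109.0, 127.3]
eef_rot: [-0.001, 0.999, 0.042, 0.001]
ft_force: [-0.9, 0.3, -0.3]
grip_width: 68.0
```

```bash
python3 - <<'E'
from h import *
todo(BR,125.5,5.2)
c=ctrl.camera("scene");p=c["pixels"]
cv2.imwrite("pics/scene7.png",cv2.resize(cv2.convertScaleAbs(p[95:195,190:290],alpha=1.7,beta=10),None,fx=6,fy=6,interpolation=cv2.INTER_CUBIC))
s=ctrl.get_state();e=s["ee_pos"];h=np.radians(5.1);y=np.array([-np.sin(h),np.cos(h),0]);x=np.array([np.cos(h),np.sin(h),0])
f=lambda X:((proj(c,X)-[190,95])*6).round()
for j in(-1,1):
  for k in(34,48):
    for i in(-11,11):print(j*k,i,f(e+j*k*y+i*x-[0,0,9]))
E
```

```text
t 6.8 pos [ 485.7 -109.   127.3] head 4.84 q [-0.3   0.28  1.77  0.    1.1   1.19] w 68.0 F [-0.9  0.3 -0.3] T [-0.02 -0.02 -0.02]
shift cm [-0.05 -0.01  0.18] turn deg [-0.1  -0.11 -0.36]
-34 -11 [221. 310.]
-34 11 [178. 341.]
-48 -11 [197. 290.]
-48 11 [154. 321.]
34 -11 [341. 411.]
34 11 [298. 443.]
48 -11 [367. 432.]
48 11 [324. 465.]
```

View pics/scene7.png

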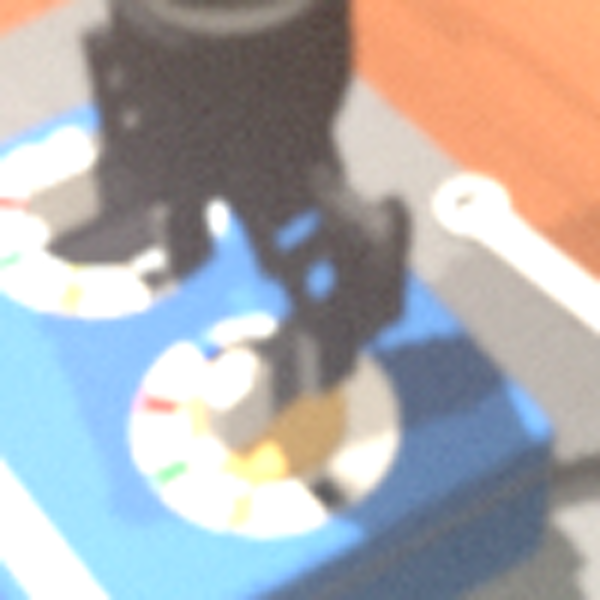

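send_rows(
  commands=[
    [0.8,[0,0,-2],[0,0,0]],
    [0.8,[0,0,-2],[0,0,0]],
    [0.8,[0,0,-2],[0,0,0]],
    [0.8,[0,0,-2],[0,0,0]],
    [0.8,[0,0,0],[0,0,0]],
  ],
)

```text
clock: 7.35
ee_pos: [485.2, -109.1, 209.6]
eef_rot: [-0.001, 0.999, 0.046, 0.0]
ft_force: [0.7, 0.3, 0.4]
grip_width: 68.1
```

```bash
python3 - <<'E'
from h import *
todo(BR,125.5,5.2)
c=ctrl.camera("scene");p=c["pixels"]
im=cv2.resize(cv2.convertScaleAbs(p[20:190,140:310],alpha=1.7,beta=10),None,fx=3.5,fy=3.5,interpolation=cv2.INTER_CUBIC)
s=ctrl.get_state();e=s["ee_pos"];h=np.radians(5.1);y=np.array([-np.sin(h),np.cos(h),0]);x=np.array([np.cos(h),np.sin(h),0])
f=lambda X:tuple(int(v) for v in((proj(c,X)-[140,20])*3.5))
for j in(-1,1):
  for k in(34,48):
    for i in(-11,11):cv2.circle(im,f(e+j*k*y+i*x-[0,0,9]),3,(0,0,255),-1)
cv2.circle(im,f(e),3,(0,255,0),-1)
cv2.imwrite("pics/scene8.png",im)
E
```

```text
t 7.35 pos [ 485.2 -109.1  209.6] head 5.22 q [-0.3   0.19  1.67  0.    1.28  1.18] w 68.1 F [0.7 0.3 0.4] T [ 0.05 -0.03  0.02]
shift cm [0.   0.02 8.41] turn deg [-0.14 -0.01  0.02]
```

View pics/scene8.png

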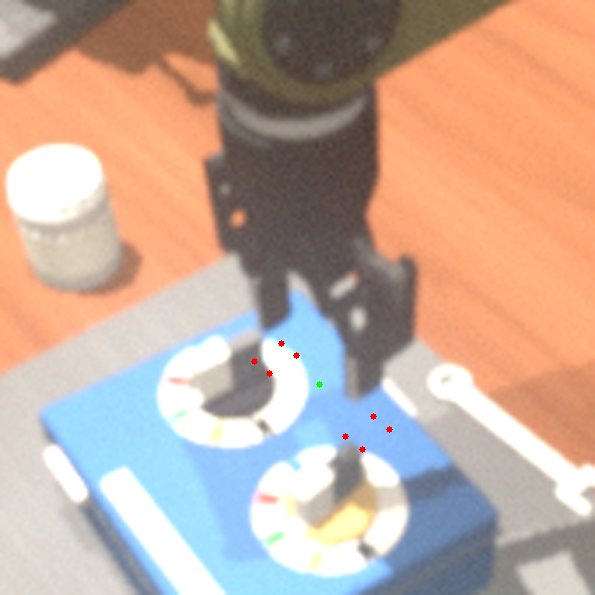

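The dark piece I took for the near finger was the bar's own dark half. The real tips, at (272,325) and (365,390), sit about 35–40 px above the predicted dots, so the tool is not where the reported pose puts it. I'll use the top view to tell a height error from a sideways one.

```bash
python3 - <<'E'
from h import *
c=ctrl.camera("top");p=c["pixels"]
im=cv2.resize(cv2.convertScaleAbs(p[130:300,255:425],alpha=1.7,beta=10),None,fx=3.5,fy=3.5,interpolation=cv2.INTER_CUBIC)
s=ctrl.get_state();e=s["ee_pos"];h=np.radians(5.1);y=np.array([-np.sin(h),np.cos(h),0]);x=np.array([np.cos(h),np.sin(h),0])
f=lambda X:tuple(int(v) for v in((proj(c,X)-[255,130])*3.5))
for j in(-1,1):
  for k in(34,48):
    for i in(-11,11):cv2.circle(im,f(e+j*k*y+i*x-[0,0,9]),3,(0,0,255),-1);cv2.circle(im,f(e+j*k*y+i*x+[0,0,30]),3,(0,255,255),-1)
cv2.circle(im,f(e),3,(0,255,0),-1)
cv2.imwrite("pics/top8.png",im)
E
```

```text
(no output)
```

View pics/top8.png

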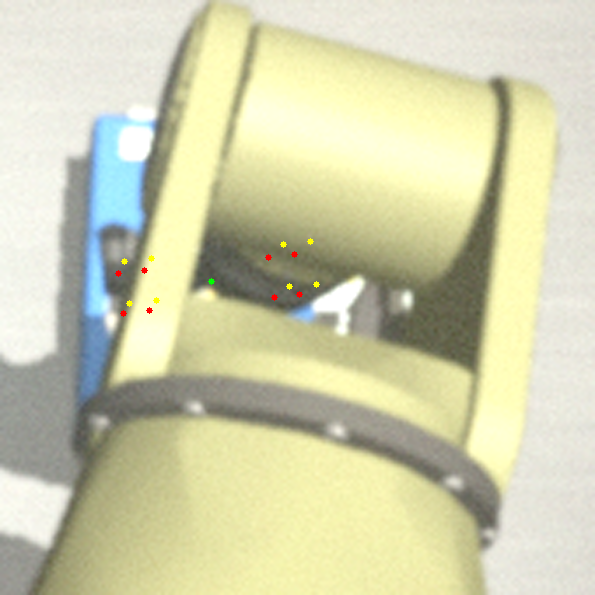

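send_rows(
  commands=[
    [0.8,[0,0,2],[0,0,0]],
    [0.8,[0,0,2],[0,0,0]],
    [0.8,[0,0,2],[0,0,0]],
    [0.8,[0,0,2],[0,0,0]],
    [0.8,[0,0,1],[0,0,0]],
    [0.8,[0,0,1],[0,0,0]],
    [0.8,[0,0,0],[0,0,0]],
  ],
)

```text
clock: 8.15
ee_pos: [480.9, -107.5, 97.2]
eef_rot: [-0.003, 0.999, 0.047, -0.006]
ft_force: [-0.0, -0.3, -0.1]
grip_width: 68.2
```

```bash
cat >> h.py <<'E'
def shot(name,zo=0,deg=5.2,half=34,crop=(90,200,180,290),fx=5.5):
    c=ctrl.camera("scene");r0,r1,c0,c1=crop
    im=cv2.resize(cv2.convertScaleAbs(c["pixels"][r0:r1,c0:c1],alpha=1.7,beta=10),None,fx=fx,fy=fx,interpolation=cv2.INTER_CUBIC)
    e=ctrl.get_state()["ee_pos"];h=np.radians(deg);y=np.array([-np.sin(h),np.cos(h),0]);x=np.array([np.cos(h),np.sin(h),0])
    for j in(-1,1):
      for i in(-11,11):
        q=(proj(c,e+j*half*y+i*x-[0,0,9-zo])-[c0,r0])*fx;cv2.circle(im,(int(q[0]),int(q[1])),3,(0,0,255),-1)
    cv2.imwrite(f"pics/{name}.png",im)
E
python3 - <<'E'
from h import *
todo(BR,100,5.2);shot("s9",30)
E
```

```text
t 8.15 pos [ 480.9 -107.5   97.2] head 5.38 q [-0.3   0.32  1.8   0.    1.04  1.18] w 68.2 F [-0.  -0.3 -0.1] T [-0.02 -0.06 -0.  ]
shift cm [ 0.41  0.18 -0.28] turn deg [-0.4   0.62  0.17]
```

View pics/s9.png

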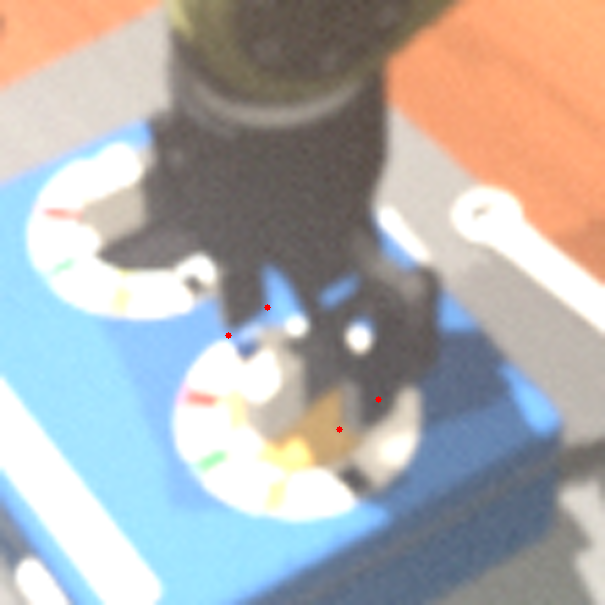

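send_rows(
  commands=[
    [0.8,[0.4,0.15,0],[0,0.6,0]],
    [0.6,[0,0,0],[0,0,0]],
    [0.5,[0,0,0],[0,0,0]],
    [0.4,[0,0,0],[0,0,0]],
    [0.3,[0,0,0],[0,0,0]],
    [0.25,[0,0,0],[0,0,0]],
  ],
)

```text
clock: 8.8
ee_pos: [487.2, -109.3, 100.8]
eef_rot: [-0.003, 0.999, 0.047, 0.003]
ft_force: [1.0, 0.1, 0.8]
grip_width: 21.2
```

```bash
python3 - <<'E'
from h import *
todo(BR,97,5.2);shot("s10",27,half=11)
E
```

```text
t 8.8 pos [ 487.2 -109.3  100.8] head 5.38 q [-0.3   0.32  1.79  0.01  1.03  1.18] w 21.2 F [1.  0.1 0.8] T [0.05 0.01 0.04]
shift cm [-0.2  -0.05  0.38] turn deg [-0.27 -0.36  0.18]
```

View pics/s10.png

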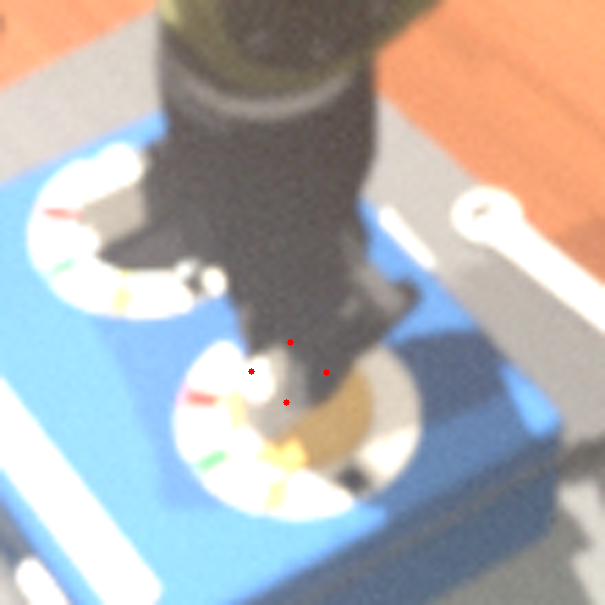

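send_rows(
  commands=[
    [0.25,[-0.15,0,0.4],[0,-0.3,0]],
    [0,[0,0,0],[0,0,0]],
    [0,[0,0,0],[0,0,0]],
    [0,[0,0,0],[0,0,0]],
  ],
)

```text
clock: 9.25
ee_pos: [485.4, -109.4, 96.3]
eef_rot: [-0.002, 0.999, 0.047, -0.0]
ft_force: [-1.7, -0.7, 1.3]
grip_width: 12.9
```

```bash
python3 - <<'E'
from h import *
todo(BR,97,40.3)
E
```

```text
t 9.25 pos [ 485.4 -109.4   96.3] head 5.38 q [-0.3   0.32  1.79  0.01  1.03  1.18] w 12.9 F [-1.7 -0.7  1.3] T [-0.06  0.08 -0.03]
shift cm [-0.02 -0.05 -0.07] turn deg [ -0.27  -0.08 -34.92]
```

The width now reads 12.9 mm, so the bar is held. Now to turn it.

send_rows(
  commands=[
    [0,[0,0,0],[0,0,-4]],
    [0,[0,0,0],[0,0,-4]],
    [0,[0,0,0],[0,0,-4]],
    [0,[0,0,0],[0,0,-4]],
    [0,[0,0,0],[0,0,0]],
  ],
)

```text
clock: 9.75
ee_pos: [485.4, -109.2, 96.4]
eef_rot: [-0.003, 0.982, 0.191, 0.0]
ft_force: [-0.1, 0.8, -0.4]
grip_width: 12.6
```

```bash
python3 - <<'E'
from h import *
todo(BR,97,40.3);shot("s11",27,half=11)
E
```

```text
t 9.75 pos [ 485.4 -109.2   96.4] head 21.97 q [-0.3   0.32  1.79  0.01  1.03  0.89] w 12.6 F [-0.1  0.8 -0.4] T [-0.13  0.08  0.07]
shift cm [-0.01 -0.03 -0.06] turn deg [ -0.27  -0.12 -18.33]
```

View pics/s11.png

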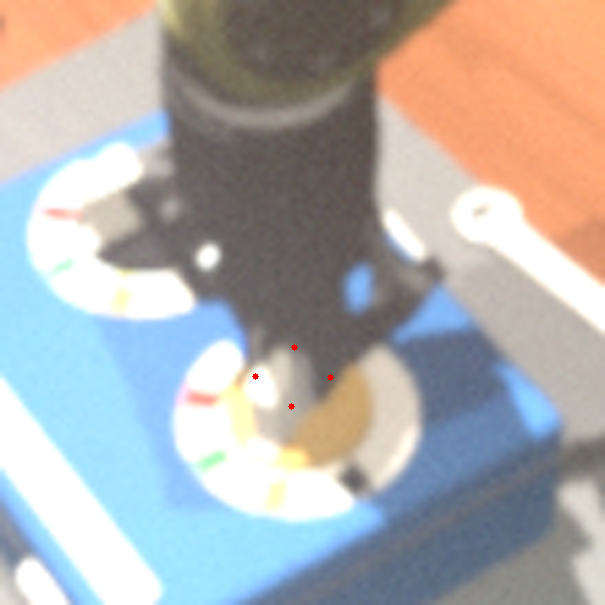

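The dial follows: its pointer has moved toward yellow. I'll finish the turn.

send_rows(
  commands=[
    [0,[0,0,0],[0,0,-4]],
    [0,[0,0,0],[0,0,-4]],
    [0,[0,0,0],[0,0,-4]],
    [0,[0,0,0],[0,0,-4]],
    [0,[0,0,0],[0,0,-2]],
    [0,[0,0,0],[0,0,0]],
  ],
)

```text
clock: 10.4
ee_pos: [485.2, -109.0, 96.4]
eef_rot: [-0.003, 0.941, 0.34, 0.0]
ft_force: [-0.0, -0.2, -0.2]
grip_width: 12.8
```

```bash
python3 - <<'E'
from h import *
todo(BR,97,40.3)
E
```

```text
t 10.4 pos [ 485.2 -109.    96.4] head 39.72 q [-0.3   0.32  1.79  0.01  1.03  0.58] w 12.8 F [-0.  -0.2 -0.2] T [-0.12  0.08  0.1 ]
shift cm [-0.   -0.   -0.06] turn deg [-0.28 -0.15 -0.57]
```

send_rows(
  commands=[
    [0,[0,0,0],[0,0,-0.6]],
    [0,[0,0,0],[0,0,0]],
    [0.4,[0,0,0],[0,0,0]],
    [0.6,[0,0,0],[0,0,0]],
    [0.8,[0,0,0],[0,0,0]],
    [0.8,[0,0,0],[0,0,0]],
    [0.8,[0,0,-1],[0,0,0]],
    [0.8,[0,0,-1.5],[0,0,0]],
    [0.8,[0,0,-2],[0,0,0]],
    [0.8,[0,0,-2],[0,0,0]],
    [0.8,[0,0,-1.5],[0,0,0]],
    [0.8,[0,0,0],[0,0,0]],
  ],
)

```text
clock: 11.6
ee_pos: [485.5, -109.5, 182.8]
eef_rot: [-0.002, 0.94, 0.342, 0.001]
ft_force: [-0.5, -0.6, -0.4]
grip_width: 68.6
```

```bash
python3 - <<'E'
from h import *
todo(BK,176,-4.1)
E
```

```text
t 11.6 pos [ 485.5 -109.5  182.8] head 39.97 q [-0.3   0.21  1.71  0.01  1.22  0.57] w 68.6 F [-0.5 -0.6 -0.4] T [ 0.03  0.   -0.03]
shift cm [-9.12  9.2   0.61] turn deg [-0.28 -0.12 44.07]
```

send_rows(
  commands=[
    [0.8,[-2.3,2.3,0],[0,0,0]],
    [0.8,[-2.3,2.3,0],[0,0,0]],
    [0.8,[-2.3,2.3,0],[0,0,0]],
    [0.8,[-2.2,2.3,0],[0,0,0]],
    [0.8,[0,0,0],[0,0,8]],
    [0.8,[0,0,0],[0,0,8]],
    [0.8,[0,0,0],[0,0,8]],
    [0.8,[0,0,0],[0,0,8]],
    [0.8,[0,0,0],[0,0,8]],
    [0.8,[0,0,0],[0,0,4]],
    [0.8,[0,0,0],[0,0,0]],
  ],
)

```text
clock: 12.7
ee_pos: [472.3, -243.0, 177.4]
eef_rot: [-0.004, 0.999, -0.05, -0.002]
ft_force: [-0.5, 0.6, 0.3]
grip_width: 68.2
```

```bash
python3 - <<'E'
from h import *
todo(BK,140,-4.1)
shot("s12",30,deg=-4)
c=ctrl.camera("top");p=c["pixels"]
cv2.imwrite("pics/t12.png",cv2.resize(p[150:280,265:410],None,fx=4.5,fy=4.5,interpolation=cv2.INTER_CUBIC))
E
```

```text
t 12.7 pos [ 472.3 -243.   177.4] head -5.73 q [-0.55  0.3   1.62  0.01  1.24  1.12] w 68.2 F [-0.5  0.6  0.3] T [ 0.02 -0.04  0.01]
shift cm [ 0.21 -0.44  3.74] turn deg [-0.45  0.26 -1.63]
```

View pics/s12.png

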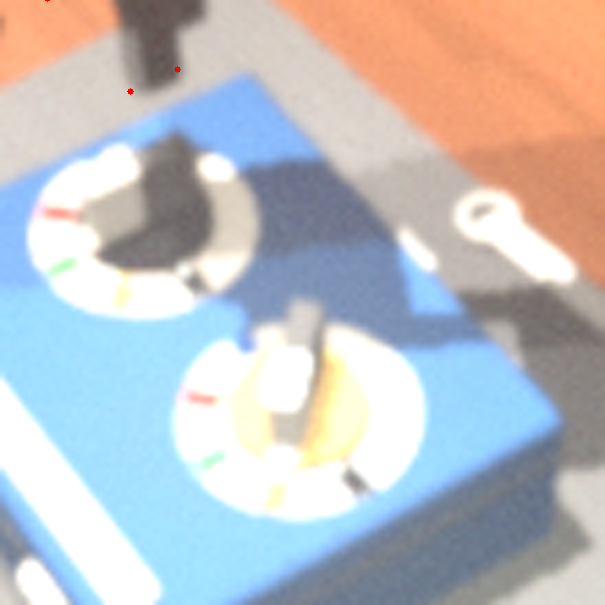

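View pics/t12.png

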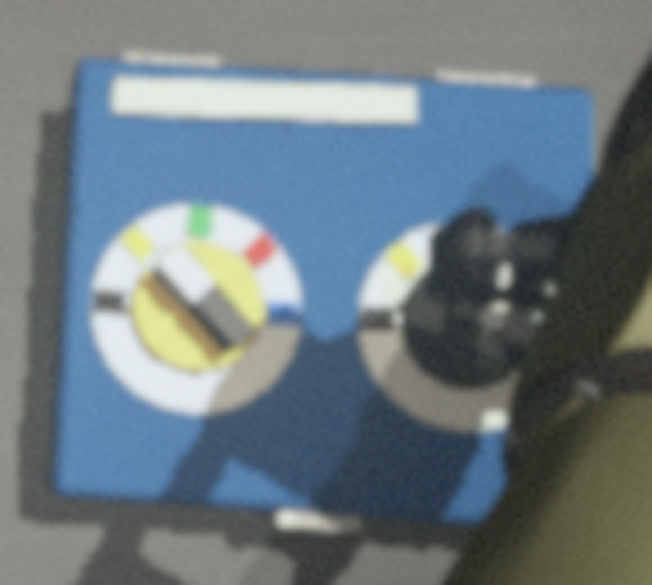

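```bash
python3 - <<'E'
from h import *
c=np.load("top.npy",allow_pickle=True).item()
p=ctrl.camera("top")["pixels"]
cv2.imwrite("pics/t13.png",cv2.resize(p[193:243,283:333],None,fx=12,fy=12,interpolation=cv2.INTER_CUBIC))
T=lambda u,v:ray(c,265+u/4.5-.4,150+v/4.5-.4,134)
yaw=-.0814
for a,b in(((168.5,257.5),(237,337)),((181,276),(225,320))):
    A,B=T(*a),T(*b);d=A-B;print(np.arctan2(d[1],d[0])-yaw,(A+B)/2,np.linalg.norm(d))
E
```

```text
0.7576328240147828 [ 484.46281913 -107.60879327  134.        ] 47.995332259802936
0.833635238857908 [ 484.05094819 -107.75555796  134.        ] 28.42748833152615
```

View pics/t13.png

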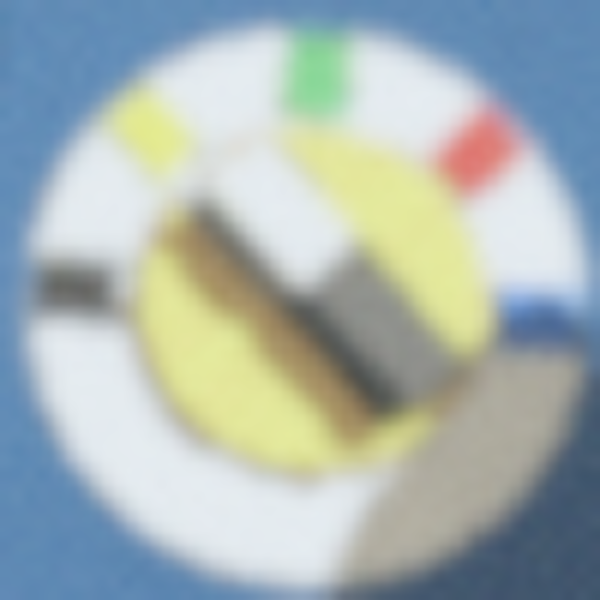

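```bash
cat > edge.py <<'E'
from h import *
c=ctrl.camera("top");p=c["pixels"]
f=cv2.GaussianBlur(cv2.resize(p[193:243,283:333],None,fx=12,fy=12,interpolation=cv2.INTER_CUBIC),(0,0),4)
f=f.astype(float);m=f[:,:,1]-f[:,:,0]  # green-blue: yellow high
P=[]
for v in range(165,345,4):
    g=m[v];u0=int(300+(v-165)*.83)-15
    seg=g[u0-45:u0+60]; 
    i=np.where((seg[:-1]<30)&(seg[1:]>=30))[0]
    if len(i):P.append((u0-45+i[0],v))
P=np.array(P,float);vx,vy,x0,y0=cv2.fitLine(P.astype(np.float32),cv2.DIST_HUBER,0,.01,.01)[:,0]
T=lambda u,v:ray(c,283+u/12-.46,193+v/12-.46,134)
A=T(x0,y0);B=T(x0+100*vx,y0+100*vy);d=A-B;print(len(P),P[0],P[-1],"angle",np.arctan2(d[1],d[0])+.0814, "mod",(np.arctan2(d[1],d[0])+.0814)%np.pi)
E
python3 edge.py
```

```text
45 [297. 165.] [436. 341.] angle 0.6935579425368433 mod 0.6935579425368433
```

```bash
cat > edge2.py <<'E'
from h import *
import sys
# sub-pixel: per raw row, steepest gradient on averaged frame
a=np.mean([ctrl.camera("top")["pixels"].astype(float) for _ in range(6)],0);c=ctrl.camera("top")
f=cv2.resize(a[193:243,283:333],None,fx=12,fy=12,interpolation=cv2.INTER_CUBIC);f=cv2.GaussianBlur(f,(0,0),5)
L=f.mean(2);Yl=f[:,:,1]-f[:,:,0]
T=lambda u,v:ray(c,283+u/12-.46,193+v/12-.46,134)
def fit(img,vs,guess,w,sgn,name):
    P=[]
    for v in vs:
        u=int(guess(v));g=sgn*np.gradient(img[v])[u-w:u+w];i=g.argmax()
        if 2<i<2*w-3:P.append((u-w+i,v))
    P=np.array(P,np.float32);vx,vy,x0,y0=cv2.fitLine(P,cv2.DIST_HUBER,0,.01,.01)[:,0]
    d=T(x0-100*vx,y0-100*vy)-T(x0,y0);h=np.arctan2(d[1],d[0])
    if h<-1.5:h+=np.pi
    print(name,len(P),P[0],P[-1],"img",round(float(np.degrees(np.arctan2(vx,vy))),1),"dial",round(float(h+.0814),3))
R=lambda v:290+(v-140)*.8
Lf=lambda v:210+(v-195)*.88
fit(Yl,range(165,232,3),R,28,1,"right white");fit(Yl,range(258,335,3),R,28,1,"right grey");fit(Yl,range(165,335,3),R,28,1,"right all")
fit(L,range(205,285,3),Lf,25,1,"left white");fit(L,range(325,385,3),Lf,25,1,"left grey")
D=lambda v:Lf(v)-40
fit(Yl,range(230,380,3),D,25,-1,"shadow/dark")
E
python3 edge2.py
```

```text
right white 23 [303. 165.] [354. 231.] img 39.8 dial 0.739
right grey 26 [368. 258.] [436. 333.] img 41.4 dial 0.768
right all 57 [303. 165.] [436. 333.] img 37.6 dial 0.699
left white 27 [221. 205.] [281. 283.] img 40.3 dial 0.752
left grey 20 [335. 325.] [387. 382.] img 42.6 dial 0.792
shadow/dark 50 [194. 230.] [342. 377.] img 45.6 dial 0.846
```

The brass pointer stands on yellow: 0.74–0.79 from the bar edges, about 0.78 from the tool heading. Next is the black dial, going in to the same reported height.

send_rows(
  commands=[
    [0.8,[0.2,-0.45,0],[-0.4,0.3,-1.6]],
    [0.8,[0,0,1.5],[0,0,0]],
    [0.8,[0,0,1.5],[0,0,0]],
    [0.8,[0,0,1.5],[0,0,0]],
    [0.8,[0,0,0],[0,0,0]],
  ],
)

```text
clock: 13.75
ee_pos: [476.0, -237.7, 132.2]
eef_rot: [0.001, 1.0, -0.031, 0.002]
ft_force: [-0.7, -0.1, 0.6]
grip_width: 68.5
```

```bash
python3 - <<'E'
from h import *
todo(BK,97,-4.1);shot("s14",30,deg=-4,crop=(60,170,150,260))
E
```

```text
t 13.75 pos [ 476.  -237.7  132.2] head -3.55 q [-0.53  0.34  1.67  0.    1.13  1.1 ] w 68.5 F [-0.7 -0.1  0.6] T [-0.02  0.01  0.02]
shift cm [-0.14  0.09  3.52] turn deg [ 0.1  -0.24  0.55]
```

View pics/s14.png

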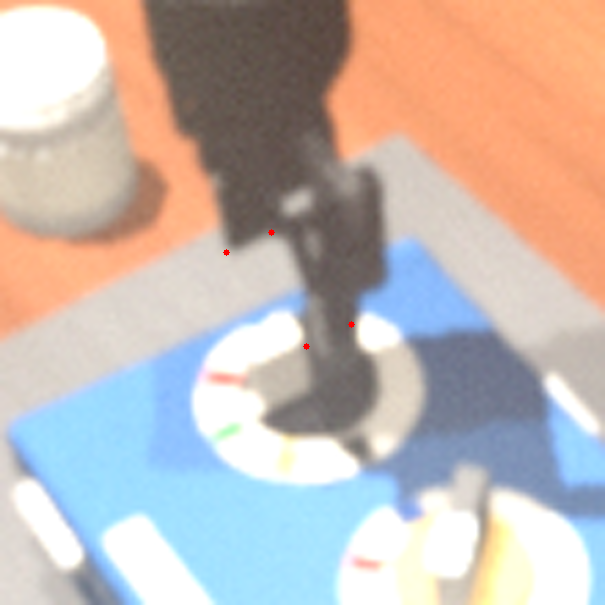

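The tips match the 30 mm-offset prediction and straddle the black bar. I'll go down and close.

send_rows(
  commands=[
    [0.8,[-0.1,0.1,1],[0,-0.2,0.5]],
    [0.8,[0,0,1],[0,0,0]],
    [0.8,[0,0,1],[0,0,0]],
    [0.8,[0,0,0.4],[0,0,0]],
    [0.8,[0,0,0],[0,0,0]],
  ],
)

```text
clock: 14.3
ee_pos: [476.3, -239.2, 98.3]
eef_rot: [0.002, 0.999, -0.035, 0.002]
ft_force: [0.2, -0.5, 0.5]
grip_width: 68.4
```

```bash
python3 - <<'E'
from h import *
todo(BK,97,-4.1)
E
```

```text
t 14.3 pos [ 476.3 -239.2   98.3] head -4.02 q [-0.53  0.39  1.7  -0.    1.05  1.11] w 68.4 F [ 0.2 -0.5  0.5] T [-0.01 -0.05 -0.02]
shift cm [-0.16 -0.05  0.13] turn deg [ 0.22 -0.24  0.07]
```

send_rows(
  commands=[
    [0.6,[-0.15,-0.05,0.1],[0.2,-0.2,0]],
    [0.4,[0,0,0],[0,0,0]],
    [0.3,[0,0,0],[0,0,0]],
    [0,[0,0,0],[0,0,0]],
    [0,[0,0,0],[0,0,0]],
    [0,[0,0,0],[0,0,0]],
    [0,[0,0,0],[0,0,0]],
    [0,[0,0,0],[0,0,0]],
  ],
)

```text
clock: 15.1
ee_pos: [475.0, -239.2, 98.1]
eef_rot: [0.001, 0.999, -0.035, 0.001]
ft_force: [-0.5, -0.1, -1.6]
grip_width: 12.8
```

```bash
python3 - <<'E'
from h import *
todo(BK,97,-49.7)
E
```

```text
t 15.1 pos [ 475.  -239.2   98.1] head -4.03 q [-0.54  0.39  1.7  -0.    1.06  1.11] w 12.8 F [-0.5 -0.1 -1.6] T [-0.08 -0.01  0.03]
shift cm [-0.03 -0.06  0.11] turn deg [ 3.000e-02 -1.300e-01  4.567e+01]
```

send_rows(
  commands=[
    [0,[0,0,0],[0,0,4]],
    [0,[0,0,0],[0,0,4]],
    [0,[0,0,0],[0,0,4]],
    [0,[0,0,0],[0,0,4]],
    [0,[0,0,0],[0,0,4]],
    [0,[0,0,0],[0,0,4]],
    [0,[0,0,0],[0,0,4]],
    [0,[0,0,0],[0,0,4]],
    [0,[0,0,0],[0,0,4]],
    [0,[0,0,0],[0,0,4]],
    [0,[0,0,0],[0,0,4]],
    [0,[0,0,0],[0,0,0]],
  ],
)

```text
clock: 16.3
ee_pos: [474.7, -239.8, 98.1]
eef_rot: [0.001, 0.907, -0.421, 0.001]
ft_force: [-0.9, -0.9, -0.7]
grip_width: 12.7
```

```bash
python3 - <<'E'
from h import *
todo(BK,97,-49.7)
E
```

```text
t 16.3 pos [ 474.7 -239.8   98.1] head -49.8 q [-0.54  0.39  1.7  -0.    1.06  1.9 ] w 12.7 F [-0.9 -0.9 -0.7] T [-0.07 -0.03 -0.02]
shift cm [-0.1  -0.08  0.11] turn deg [ 0.04 -0.15 -0.1 ]
```

Heading −49.8°, target −49.7°. Release, lift and clear out of view.

send_rows(
  commands=[
    [0.4,[0,0,0],[0,0,0]],
    [0.6,[0,0,0],[0,0,0]],
    [0.8,[0,0,0],[0,0,0]],
    [0.8,[0,0,0],[0,0,0]],
    [0.8,[0,0,-1],[0,0,0]],
    [0.8,[0,0,-1.5],[0,0,0]],
    [0.8,[0,0,-2],[0,0,0]],
    [0.8,[0,0,-2],[0,0,0]],
    [0.8,[0,0,-2],[0,0,0]],
    [0.8,[0,0,-2],[0,0,0]],
    [0.8,[0,0,0],[0,0,0]],
  ],
)

```text
clock: 17.4
ee_pos: [474.8, -239.2, 212.0]
eef_rot: [0.001, 0.909, -0.417, 0.002]
ft_force: [-0.1, -0.6, -0.8]
grip_width: 68.5
```

```bash
python3 - <<'E'
from h import *
todo((330,-330),200,-49.7);todo((440,-380),200,-49.7)
E
```

```text
t 17.4 pos [ 474.8 -239.2  212. ] head -49.34 q [-0.54  0.26  1.58 -0.    1.3   1.9 ] w 68.5 F [-0.1 -0.6 -0.8] T [-0.04 -0.06 -0.  ]
shift cm [-2.56 16.9   1.18] turn deg [-0.03 -0.29  0.36]
t 17.4 pos [ 474.8 -239.2  212. ] head -49.34 q [-0.54  0.26  1.58 -0.    1.3   1.9 ] w 68.5 F [-0.1 -0.6 -0.8] T [-0.04 -0.06 -0.  ]
shift cm [ 8.4  11.81  1.24] turn deg [-0.03 -0.29  0.36]
```

send_rows(
  commands=[
    [0.8,[-0.5,2.8,-0.3],[0,0,0]],
    [0.8,[-0.5,2.8,-0.3],[0,0,0]],
    [0.8,[-0.5,2.8,-0.3],[0,0,0]],
    [0.8,[-0.5,2.8,-0.3],[0,0,0]],
    [0.8,[-0.5,2.8,-0.3],[0,0,0]],
    [0.8,[0,2.8,0],[0,0,0]],
    [0.8,[0,0,0],[0,0,0]],
  ],
)

```text
clock: 18.1
ee_pos: [325.4, -331.4, 226.5]
eef_rot: [0.001, 0.91, -0.416, 0.002]
ft_force: [0.8, -0.0, 0.6]
grip_width: 68.1
```

```bash
python3 - <<'E'
from h import *
todo((330,-330),200,-49.7)
p=ctrl.camera("top")["pixels"];cv2.imwrite("pics/t15.png",cv2.resize(p[150:280,265:410],None,fx=5,fy=5,interpolation=cv2.INTER_CUBIC))
p=ctrl.camera("scene")["pixels"];cv2.imwrite("pics/s15.png",cv2.resize(p,None,fx=1.5,fy=1.5,interpolation=cv2.INTER_CUBIC))
E
```

```text
t 18.1 pos [ 325.4 -331.4  226.5] head -49.11 q [-0.87  0.1   1.74  0.    1.3   1.55] w 68.1 F [ 0.8 -0.   0.6] T [-0.03  0.02  0.04]
shift cm [ 0.19 -0.44  2.65] turn deg [-0.03 -0.24  0.59]
```

View pics/t15.png

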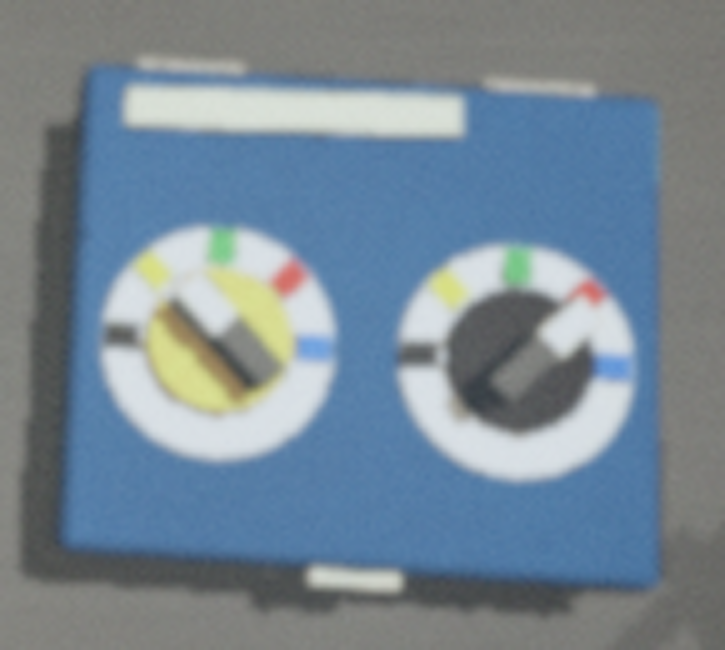

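View pics/s15.png

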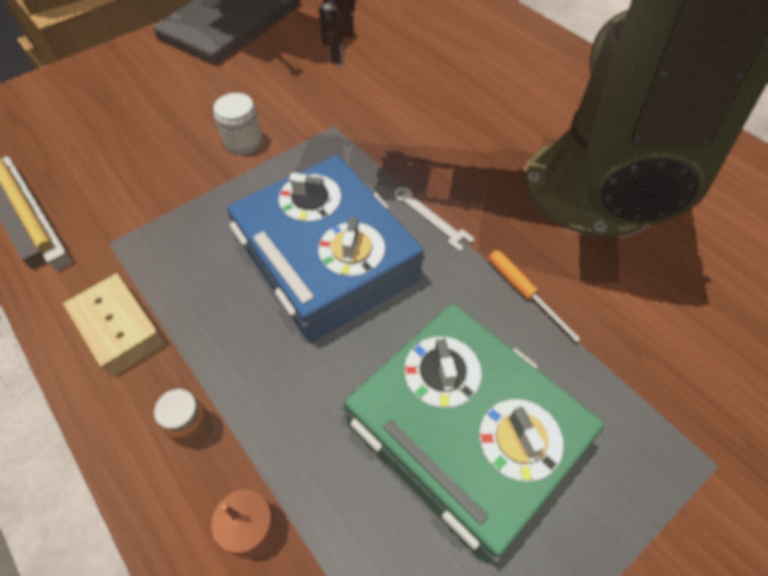

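```bash
python3 edge2.py; python3 - <<'E'
from h import *
c=np.load("top.npy",allow_pickle=True).item()
T=lambda u,v:ray(c,265+u/5-.4,150+v/5-.4,134)
for n,a,b in(("black",(592,300),(508,386)),("black halves",(573,322),(523,366)),("brass",(190,286),(264,374)),("brass halves",(206,306),(247,350))):
    A,B=T(*a),T(*b);d=A-B;print(n,np.arctan2(d[1],d[0])+.0814,(A+B)/2)
a=np.mean([ctrl.camera("top")["pixels"].astype(float) for _ in range(4)],0).astype(np.uint8)
cv2.imwrite("pics/t16.png",cv2.resize(a[195:250,340:395],None,fx=11,fy=11,interpolation=cv2.INTER_CUBIC))
E
```

```text
right white 23 [302. 165.] [354. 231.] img 39.8 dial 0.74
right grey 26 [370. 258.] [436. 333.] img 40.8 dial 0.758
right all 57 [302. 165.] [436. 333.] img 38.0 dial 0.707
left white 27 [221. 205.] [281. 283.] img 40.7 dial 0.758
left grey 20 [335. 325.] [388. 382.] img 42.9 dial 0.796
shadow/dark 50 [195. 230.] [340. 377.] img 46.0 dial 0.854
black -0.7303326354881196 [ 477.09139801 -241.4875935   134.        ]
black halves -0.8016620153943006 [ 476.63582911 -240.58262595  134.        ]
brass 0.7452144807574547 [ 484.56726013 -108.32908785  134.        ]
brass halves 0.797259621034947 [ 485.34113954 -108.20540999  134.        ]
```

View pics/t16.png

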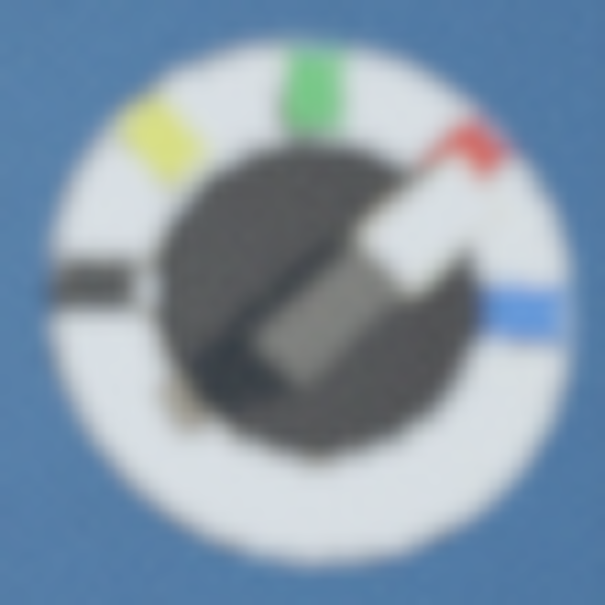

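```bash
python3 -c "
from bench import ctrl
print(ctrl.close_job(), ctrl.get_state()['clock'])"
```

```text
the job is handed in; nothing more can be done
the job is handed in; nothing more can be done
```

I turned the brass dial to yellow and let go. Then I turned the black dial to red, let go, moved the arm clear of the box and handed the job in at about 19 s.

**Last checks** (pointer angles from the top camera after both releases, also compared with the gripper's heading when it let go):

| Dial | Target | Top camera | Gripper heading |
|---|---|---|---|
| Brass (yellow) | 0.785 | 0.74–0.80 | about 0.78 |
| Black (red) | −0.785 | −0.73 to −0.80 | about −0.79 |

In the pictures both pointers stand on their marks. The green box looks undisturbed and the steel rule is still on the lid. Wrist forces at the end of each move were no more than about 2 N.

**What failed or disagreed:**
- **First grasp missed:** the fingers closed on nothing (width 0) and a test turn did not move the dial.
- **Cause:** in the camera the fingertips stood about 30 mm higher than the reported tool height implies. I lowered the tool by that much, and both bars then gripped at about 12.8 mm, against a stated 14 mm. I don't know why the heights differ.
- **Discarded readings:** three of the brass edge fits gave 0.69–0.71 and 0.85. I left them out because they mixed the white and grey halves or followed a shadow.

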